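# Lock a block stick into the sawing jig

## Robot

A 6-joint arm with a two-finger parallel gripper is mounted at the origin on a cart in front of the work surface, level with it; the furniture and walls round the work are solid. World frame = base frame: x ahead of the robot, y to its left, z up, the work surface at z = 0. Lengths are in m, angles in rad, forces in N, time in s.
With the tool pointing down it reaches from about 0.4 to 0.825 m from the base axis. Payload 7 kg.
Tool frame: the origin (TCP) lies at the very end of the fingers, on their centre line; the grasp point (between the pads) lies 19 mm behind it (arm.pinch_z is the z of the grasp point in the tool frame, in m); z points along the fingers, y is the direction in which the jaws open and shut (so a half turn about z gives the same grasp; the last joint's range is limited). The gripper opens to 88 mm and grips with 3 to 60 N. Pads are 19 mm wide; open, the fingers measure 130 mm over their backs; the gripper's body (78 mm by 193 mm) begins 47 mm behind the grasp point.
Start: joints at [-0.948, 0.359, 0.012, 0, -1.224, -0.288], TCP at [0.222, -0.638, 0.195] pointing down, gripper open.
Joint ranges: [-3.07, 3.07], [-1.43, 2.12], [-1.02, 1.25], [-3.03, 1.67], [-3.05, -0], [-3.03, 3.03]. Speed limits (rad/s): [2.39, 2.39, 3.01, 3.14, 3.14, 3.14].

## Interface

Orientations are given as [roll, pitch, yaw] about the fixed x, y, z axes, in that order (R = Rz(yaw) Ry(pitch) Rx(roll)).
In Python, from station import arm gives the robot as it stands.
- The arm moves only by the tool drive_tool, never from a script. Its argument "targets" is a list of rows, each a list of 6 numbers: the shift along the world's x, y, z in units of 0.04 m (1.0 is 0.04 m), then the turn, a rotation vector about the world's x, y, z in units of 6 degrees (1.0 is 6 degrees). In form: [[x, y, z, wx, wy, wz], ...]. A call has 1 to 5 rows; each row shifts and turns the commanded pose from where the row before left it; what a row does not reach is not made up. A row lasts 1/8 s, in which the tool goes at most 62.5 mm and 10.7 degrees, less where a joint would pass 70% of its speed; a pose out of reach is approached as far as the arm can. A call with a number of a shift or a turn outside -1 to 1 is refused whole. A call with a gripper value outside its range is refused whole. "claw" is the opening, from 0 (shut) to 1 (fully open), set as the call begins (left out, the last holds). The fingers move at their own pace and stop on an object; "newtons" is the grip in N (left out, the last holds). Time passes only in rows, so rows that do not move let the fingers close. It gives the time, the measured TCP pose, the force and the opening at its end, in the units of the state.
- arm.get_state(): the state, without advancing time (a new reading comes with each control period).
- arm.grab_frame(name): name is "side" or "top" or "wrist"; returns (picture, depth): 420x560x3 uint8, red, green, blue; 420x560 float32, m along the optical axis (not along the pixel's ray), 0 where there is no reading.
- arm.get_calibration(name): a dict with "mtx" (3x3 intrinsics, pixels), "origin" and "rotation" of the camera in the world. Camera axes: x right, y up, looking along -z (the intrinsics and any distortion apply to the point x, -y, -z); pixel columns grow to the right and rows downward; lengths in m; the calibration is good to about 2 mm. A picture is of the moment at which its call begins: read the wrist's pose just before it. get_calibration takes no time and is no camera call; for the wrist camera it gives the pose at the moment of the call.
- arm.job_done(): hands the job in, once; it reports no verdict.
Trained networks look in the newest picture that a camera, given by its name, has taken for a name from the list of things; names that differ only in an ending like _2 or _b are one class to them, and where a whole thing is asked for, a point or a joint stands for the part that bears it (a point fixed in the world has none). Each returns a list of dicts, best first, with "score" (0 to 1); they miss things now and then, are a little off and sometimes report something else, mostly with a low value. They report only what shows in the picture. A call takes as long as a camera call.
- arm.search_frame(target, camera): "point" ([x, y, z] in m, in the coordinates of the camera as it stood for that picture, good to about 4 mm: the middle of the surface that is visible of it).
- arm.cut_out(target, camera): "pixels" (420x560 bool, what is visible of it).
- arm.landmark_of(target, camera): "point" ([x, y, z] in m, in the coordinates of the camera as it stood for that picture, good to about 4 mm: a listed point, or the origin of a listed thing).
The state is a dict: "t": time; "q": joint angles; "qd": joint speeds; "joint_efforts": joint torques, N m; "eef_pos": TCP position; "ee_rot": TCP orientation; "force": force on the tool from outside, world axes, zero at the start; "moment": the same for the moment, N m; "width": finger opening in m.
Only numpy, scipy, OpenCV 4.12 (cv2) and the standard library are available. Lean on these libraries where they do the work, as an engineer would, in place of code of your own. Each camera call takes 0.05 s, during which the arm holds its last target. There are 200 camera calls.

## Task

Take the wooden stick with the red waxed end out of the rack and lay it flat in the trough of the sawing jig, red end right up against the end stop and bare end sticking out of the mouth, and let go of it. Then lock it in: pull the jig's black knob up, turn it clockwise (seen from above) as far as it goes so that the hold-down bar lies over the stick, and push the knob fully down again. Leave the blue-ended stick and the other things on the bench where they are.

Things in the scene. Friction and masses are not known exactly. Their poses are not given: they have to be found in the camera images.
- red_stick_mid (a point): Centre of the light wooden stick with the red waxed end: 170 mm long, 36 wide, 30 high, about 0.12 kg. Own x axis runs along it from the red end to the bare end; z up. At the start it lies on the bench in one of the rack's two bays, red end and 75 mm of its length sticking out, the rest under the roof: it must be taken by the red end and drawn straight out 100 mm before it is lifted.
- red_stick_end (a point): Centre of that stick's red end face, 85 mm from its centre, half-way up. In the jig this half lies between the cheeks, with no room for fingers: put the stick down on the bench after drawing it out and take it again near the bare end.
- blue_stick_mid (a point): Centre of a like stick with a blue waxed end, lying the same way in the rack's other bay, about 90 mm beside. Not to be moved.
- rack: Dark wooden rack, fixed, 110 mm deep (own x), 178 wide (own y), 52 high; origin at the centre of its underside. Open to its own -x side, closed at the back. Two bays centred at own y = +45 and -45 mm, each 64 mm wide and 44 high, without a floor: the sticks lie on the bench. Roof 8 mm thick.
- jig_stop (a point): In the sawing jig (fixed): middle of the end stop's face, 27 mm over the bench, where the centre of the red end face belongs. Own y points along the trough, from the stop out of its mouth; z up. Trough open above, floor 12 mm over the bench, 44 mm wide between cheeks 95 mm long, 11 thick. Stop and cheeks reach 38 mm over the bench.
- jig_mouth (a point): On the trough's middle line where the jig's plywood base ends, 100 mm from jig_stop along its y (axes as jig_stop), 12 mm over the bench. The cheeks end 5 mm inside. A seated stick overhangs the base here by 70 mm. Seen from jig_stop the base (12 mm thick) spans x -45 to +105 mm, y -30 to +100 mm.
- knob_grip (a point): Point on the upright axis of the jig's black lock knob, 78 mm over the bench when down; it rises and turns with the knob. Axis at x +60, y +40 mm of jig_stop. The knob is a bar grip 58 mm long, 16 wide, from 19 mm below this point to 15 mm above: pinch it across the 16 mm. Parked, it points nearly along jig_stop's y (10 degrees off, see bar_tip); after the turn, along its x.
- bar_tip (a point): Underside of the steel hold-down bar's free end, 72 mm from the knob's axis. The bar, 18 mm wide and 8 thick, is fixed under the knob, runs along its grip and moves with it; underside 44 mm over the bench when down (2 mm over a seated stick). Parked, it points 80 degrees from jig_stop's -x towards -y; turned, straight along -x across the trough.
- lock_pull (a joint): How far the knob is pulled up, m: 0 fully down, 0.022 fully up. About 3 N of friction, no spring: it stays where it is left. A key pin holds it against turning while down (it catches below about 0.009; free above 0.012), and it goes fully down only within about 0.06 rad of either place.
- lock_turn (a joint): Turn of the knob, rad, growing clockwise seen from above: near 0 parked (start), 1.40 with the bar straight across the trough; stops at -0.06 and 1.46.
- jar_mid (a point): Centre of a glass jar with a yellowish cap, 48 mm in diameter, 109 mm high, standing on the bench. Bystander.
- plane_mid (a point): Centre of a small brass finger plane, 29 x 60 x 31 mm, on the bench. Bystander.
- cork_block_mid (a point): Centre of a cork sanding block, 46 x 90 x 27 mm, on the bench. Bystander.

How it is judged:
By the outcome, as a careful person would: the job done as asked, in the order asked, and still so for the second after the job is handed in, with the robot touching nothing.
It also fails if it takes over 61 s, if anything falls off the work surface, if the arm or the gripper's body presses on something with over 40 N, if the wrist force passes 120 N, or if a joint passes its speed limit or range.

## Working session

There is one attempt and no reset: what is moved stays moved. The work goes in short steps, Python scripts to look and compute and a tool call to move; the robot and the scene stay as the last step left them, time stands still between calls to the robot, and variables do not carry over. Pictures are saved under pics/ and viewed, about 8 in all and at most 12, crops included, and the job is handed in when it is done.

Besides the shell and the picture viewer there is one more tool, called after "Request:" as name(argument=value, ...) on one line, values as JSON. drive_tool: Moves the arm, as the interface text tells. Shifts and turns lie within -1 to 1; 1 stands for 0.04 m of shift or 6 degrees of turn. Its arguments: {"type":"object","properties":{"targets":{"type":"array"},"claw":{"type":"number"},"newtons":{"type":"number"}},"required":["targets"]}

```bash
mkdir -p pics; ls
cat > h.py <<'E'
import numpy as np, cv2
from station import arm
def w(cam,p):
    c=arm.get_calibration(cam); return np.array(c["rotation"])@np.array(p)+np.array(c["origin"])
def shot(cam,fn=None):
    im,d=arm.grab_frame(cam)
    if fn: cv2.imwrite("pics/"+fn,im[:,:,::-1])
    return im,d
def px2w(cam,u,v,d):
    c=arm.get_calibration(cam);K=np.array(c["mtx"]);z=d[int(v),int(u)]
    p=np.array([(u-K[0,2])/K[0,0]*z,-(v-K[1,2])/K[1,1]*z,-z])
    return np.array(c["rotation"])@p+np.array(c["origin"])
def proj(cam,P):
    c=arm.get_calibration(cam);K=np.array(c["mtx"]);p=np.array(c["rotation"]).T@(np.array(P)-np.array(c["origin"]))
    p=p*[1,-1,-1];q=K@p;return q[:2]/q[2]
def cloud(cam,d,m):
    vs,us=np.nonzero(m&(d>0)); c=arm.get_calibration(cam);K=np.array(c["mtx"]);z=d[vs,us]
    p=np.stack([(us-K[0,2])/K[0,0]*z,-(vs-K[1,2])/K[1,1]*z,-z],1)
    return p@np.array(c["rotation"]).T+np.array(c["origin"])
E
python3 - <<'E'
from h import *
for cam in ["top","side"]:
    im,d=shot(cam,cam+"0.png"); c=arm.get_calibration(cam); print(cam,c)
    for n in ["red_stick_mid","red_stick_end","blue_stick_mid","rack","jig_stop","jig_mouth","knob_grip","bar_tip","jar_mid","plane_mid","cork_block_mid"]:
        r=arm.landmark_of(n,cam)
        print(n,[(np.round(w(cam,a["point"]),4).tolist(),round(a["score"],2)) for a in r[:2]])
print(arm.get_state())
E
```

```text
pics
top {'mtx': array([[538.88604035,   0.        , 274.05261288],
       [  0.        , 538.88604035, 200.67807454],
       [  0.        ,   0.        ,   1.        ]]), 'origin': array([0.33198599, 0.01085307, 1.36627835]), 'rotation': array([ 0.14298858, -0.01395067, -1.5915319 ])}
red_stick_mid [([2.4877, 2.1665, 3.522], 0.68)]
red_stick_end [([2.471, 2.1499, 3.5053], 0.85)]
blue_stick_mid [([2.4689, 2.1478, 3.5032], 0.83)]
rack [([2.5118, 2.1907, 3.5461], 0.73), ([2.4995, 2.1783, 3.5338], 0.29)]
jig_stop [([2.5201, 2.199, 3.5544], 0.9)]
jig_mouth [([2.5267, 2.2056, 3.561], 0.69)]
knob_grip [([2.4375, 2.1164, 3.4718], 0.77), ([2.5216, 2.2005, 3.5559], 0.58)]
bar_tip [([2.5001, 2.179, 3.5344], 0.68)]
jar_mid [([2.4668, 2.1456, 3.501], 0.97), ([2.5184, 2.1972, 3.5527], 0.36)]
plane_mid [([2.4726, 2.1515, 3.5069], 0.51)]
cork_block_mid [([2.5115, 2.1904, 3.5458], 0.75)]
side {'mtx': array([[520.02839806,   0.        , 279.5510088 ],
       [  0.        , 520.02839806, 209.7548413 ],
       [  0.        ,   0.        ,   1.        ]]), 'origin': array([0.61617432, 1.08471906, 0.4944
[... 644 characters left out ...]
e_mid []
cork_block_mid [([-2.9943, -2.5257, -3.116], 0.57)]
{'t': 1.2, 'q': array([-9.47894608e-01,  3.58627981e-01,  1.18809236e-02, -7.28454433e-06,
       -1.22410199e+00, -2.88096598e-01]), 'qd': array([-0.00164012,  0.00206503,  0.00013983,  0.00021349,  0.001213  ,
       -0.00191373]), 'joint_efforts': array([-8.73115841e-04, -5.82394159e+01,  2.93291724e+01,  7.00243458e+00,
        1.23710779e-02,  1.01566678e-05]), 'eef_pos': array([ 0.22176308, -0.63749458,  0.1954335 ]), 'ee_rot': array([ 3.14154016e+00, -8.41146073e-06, -2.80679001e+00]), 'force': array([0.29701924, 0.37242414, 0.01901625]), 'moment': array([ 0.02964634, -0.01768613,  0.01797261]), 'width': 0.08772771154219229}
```

View pics/top0.png

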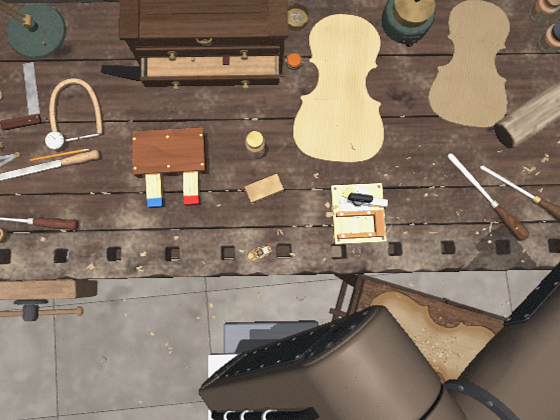

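View pics/side0.png

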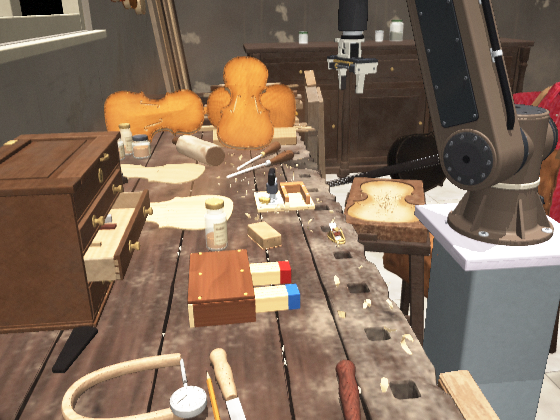

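```bash
sed -i '2a from scipy.spatial.transform import Rotation as Ro\ndef calib(cam):\n    c=dict(arm.get_calibration(cam)); c["rotation"]=Ro.from_euler("xyz",c["rotation"]).as_matrix(); return c' h.py
sed -i '/^def calib/!s/c=arm.get_calibration(cam)/c=calib(cam)/' h.py
python3 - <<'E'
from h import *
for cam in ["top","side"]:
    im,d=shot(cam)
    np.save(cam+"d.npy",d)
    for n in ["red_stick_mid","red_stick_end","blue_stick_mid","rack","jig_stop","jig_mouth","knob_grip","bar_tip","jar_mid","plane_mid","cork_block_mid"]:
        r=arm.landmark_of(n,cam)
        print(cam,n,[(np.round(w(cam,a["point"]),4).tolist(),round(a["score"],2)) for a in r[:2]])
im,d=shot("top")
for n in ["red_stick_mid","rack","plane_mid"]:
    r=arm.cut_out(n,"top")
    if r:
        P=cloud("top",d,r[0]["pixels"]);z=np.median(P[:,2]);Q=P[abs(P[:,2]-z)<.01]
        print(n,r[0]["score"],len(P),Q.mean(0),z,cv2.minAreaRect((Q[:,:2]*1000).astype(np.float32)))
        if n=="red_stick_mid": cv2.imwrite("pics/m.png",r[0]["pixels"]*255)
# red pixels
hsv=cv2.cvtColor(im,cv2.COLOR_RGB2HSV)
for nm,lo in (("red",170),("blue",105)):
    m=(abs(hsv[...,0].astype(int)-(lo+ (5 if nm=="red" else 5)))<8)&(hsv[...,1]>170)&(hsv[...,2]>80)
    m[:, :140]=0;m[:,205:]=0;m[:190]=0;m[215:]=0
    P=cloud("top",d,m);
    if len(P):print(nm,len(P),P.min(0),P.max(0),np.median(P,0))
print(arm.get_state()["t"])
E
```

```text
top red_stick_mid [([0.6069, 0.1973, 0.0137], 0.61)]
top red_stick_end [([0.5245, 0.1965, 0.0137], 0.55)]
top blue_stick_mid [([0.6007, 0.292, 0.0127], 0.69)]
top rack [([0.6551, 0.2486, 0.0005], 0.95)]
top jig_stop [([0.4653, -0.2602, 0.0255], 0.92)]
top jig_mouth [([0.4608, -0.1626, 0.0116], 0.58)]
top knob_grip [([0.5243, -0.2168, 0.0835], 0.64)]
top bar_tip [([0.5077, -0.2902, 0.0449], 0.68)]
top jar_mid [([0.6628, 0.0317, 0.0524], 0.61)]
top plane_mid [([0.395, 0.0231, 0.0149], 0.57), ([0.4631, -0.1618, 0.0113], 0.21)]
top cork_block_mid [([0.5556, 0.0108, 0.0149], 0.94)]
side red_stick_mid [([0.6019, 0.1973, 0.0182], 0.84), ([0.4615, -0.2601, 0.0224], 0.25)]
side red_stick_end [([0.5162, 0.1996, 0.0134], 0.67)]
side blue_stick_mid [([0.5983, 0.2971, 0.0221], 0.82)]
side rack [([0.6522, 0.2515, 0.002], 0.69)]
side jig_stop [([0.4621, -0.2606, 0.0284], 0.75), ([0.6036, 0.1982, 0.0161], 0.39)]
side jig_mouth [([0.4588, -0.1614, 0.0134], 0.68), ([0.5084, -0.2924, 0.0437], 0.67)]
side knob_grip [([0.5207, -0.2214, 0.0826], 0.77), ([0.3995, 0.0281, 0.0175], 0.67)]
side bar_tip [([0.5
[... 423 characters left out ...]
51172)
rack 0.68 3225 [0.65211995 0.24891424 0.0521562 ] 0.05199498707495542 ((653.1005249023438, 249.75982666015625), (111.39588165283203, 178.7687225341797), 2.45060396194458)
plane_mid 0.64 213 [0.39608315 0.02841071 0.01058634] 0.012263178989293078 ((397.05535888671875, 25.56266975402832), (26.63801383972168, 56.95873260498047), 20.890153884887695)
red 1 [0.52138065 0.19772668 0.01635304] [0.52138065 0.19772668 0.01635304] [0.52138065 0.19772668 0.01635304]
blue 6 [0.51610118 0.27148361 0.01510603] [0.52406608 0.28781561 0.03044383] [0.517255   0.27982289 0.02360907]
2.6[ WARN:0@10.975] global loadsave.cpp:1063 imwrite_ Unsupported depth image for selected encoder is fallbacked to CV_8U.
```

Request:
drive_tool(targets=[[0.4,1,0.5,0,0,-0.3],[0.4,1,0.5,0,0,-0.3],[0.4,1,0.3,0,0,-0.3],[0.4,1,0,0,0,-0.3],[0.5,1,0,0,0,-0.3]])

```text
t: 3.22
eef_pos: [0.3061, -0.4363, 0.2479]
ee_rot: [-3.141, 0.001, -2.965]
force: [0.7, 0.3, 0.9]
width: 0.0877
```

Request:
drive_tool(targets=[[0.5,1,0,0,0,-0.3],[0.5,1,0,0,0,-0.3],[0.5,1,0,0,0,-0.3],[0.5,0.5,0,0,0,-0.3],[0,0,0,0,0,-0.3]])

```text
t: 3.85
eef_pos: [0.3869, -0.2963, 0.2477]
ee_rot: [-3.141, 0.001, -3.119]
force: [0.3, -0.1, 0.3]
width: 0.088
```

Run:
```python
from h import *
s=arm.get_state();print(s["t"],s["eef_pos"],s["ee_rot"],s["q"])
im,d=shot("wrist","w1.png");c=calib("wrist");print(c["origin"])
for n in ["jig_stop","jig_mouth","knob_grip","bar_tip"]:
    r=arm.landmark_of(n,"wrist");print(n,[(np.round(w("wrist",a["point"]),4).tolist(),round(a["score"],2)) for a in r[:2]])
# cheeks from heights
P=cloud("wrist",d,np.ones(d.shape,bool))
q=P[(abs(P[:,0]-.462)<.07)&(P[:,1]>-.245)&(P[:,1]<-.175)]
for y in np.arange(-.24,-.17,.02):
    for nm,lo,hi in (("cheek",.034,.041),("floor",.009,.015)):
        s=q[(abs(q[:,1]-y)<.004)&(q[:,2]>lo)&(q[:,2]<hi)][:,0];s=np.sort(s)
        if len(s):
            g=np.r_[s[0],s[np.nonzero(np.diff(s)>.003)[0]],s[np.nonzero(np.diff(s)>.003)[0]+1],s[-1]]
            print(round(y,3),nm,np.round(np.sort(g),4))
```

```text
3.85 [ 0.38686828 -0.29629497  0.24774357] [-3.14145143e+00  8.26187718e-04 -3.11947196e+00] [-2.49120730e-01  1.12987306e-02 -3.03315373e-01 -8.97297287e-05
 -1.25534841e+00 -1.29952715e+00]
[ 0.31434931 -0.29797078  0.43586698]
jig_stop [([0.4596, -0.2592, 0.0281], 0.93)]
jig_mouth [([0.4574, -0.1625, 0.0062], 0.64)]
knob_grip [([0.5218, -0.2192, 0.0769], 0.6)]
bar_tip [([0.5107, -0.2882, 0.0472], 0.67)]
-0.24 cheek [0.4266 0.4364 0.4817 0.4921]
-0.24 floor [0.415  0.427  0.4448 0.4819 0.5041 0.5187]
-0.22 cheek [0.4261 0.4358 0.4808 0.4916 0.5041 0.5061]
-0.22 floor [0.4146 0.4265 0.4447 0.4819 0.5033 0.5137]
-0.2 cheek [0.4255 0.4355 0.4804 0.4913]
-0.2 floor [0.4141 0.4261 0.4443 0.4813 0.5028 0.5184]
-0.18 cheek [0.4253 0.435 ]
-0.18 floor [0.4136 0.4256 0.4437 0.4807 0.5013 0.5186]
```

View pics/w1.png

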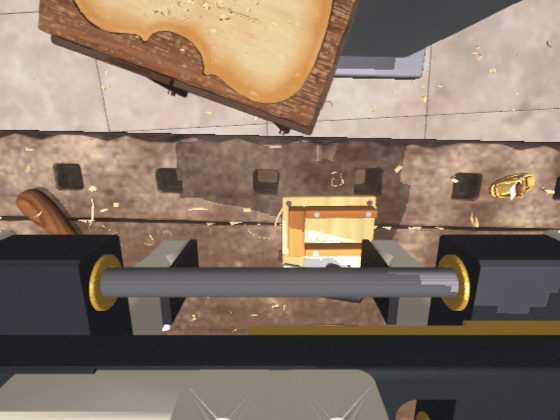

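Request:
drive_tool(targets=[[0.3,1,0,0,0,0],[0.3,1,0,0,0,0],[0.3,1,0,0,0,0],[0.3,1,0,0,0,0],[0.3,1,0,0,0,0]])

```text
t: 4.72
eef_pos: [0.4458, -0.097, 0.2476]
ee_rot: [-3.142, 0.0, -3.122]
force: [0.7, -0.6, 0.2]
width: 0.0879
```

Request:
drive_tool(targets=[[0.3,1,0,0,0,0],[0.3,1,-0.2,0,0,0],[0.3,1,-0.5,0,0,-0.1],[0.4,1,-0.5,0,0,0],[0.4,1,-0.5,0,0,0]])

```text
t: 5.35
eef_pos: [0.5143, 0.1031, 0.179]
ee_rot: [3.141, 0.0, -3.132]
force: [1.3, -0.5, 0.4]
width: 0.0879
```

Request:
drive_tool(targets=[[0.4,1,-0.5,0,0,0],[0.4,1,-0.5,0,0,0],[0.1,0.3,-0.5,0,0,0],[0,0,-0.5,0,0,0],[0,0,0,0,0,0]])

```text
t: 5.98
eef_pos: [0.549, 0.1932, 0.0977]
ee_rot: [-3.139, -0.003, -3.132]
force: [0.6, 0.7, 0.2]
width: 0.0877
```

Run:
```python
from h import *
s=arm.get_state();print(s["t"],s["eef_pos"],s["ee_rot"])
im,d=shot("wrist","w2.png")
for n in ["red_stick_mid","red_stick_end"]:
    r=arm.landmark_of(n,"wrist");print(n,[(np.round(w("wrist",a["point"]),4).tolist(),round(a["score"],2)) for a in r[:2]])
r=arm.cut_out("red_stick_mid","wrist")
if r:
    P=cloud("wrist",d,r[0]["pixels"]);Q=P[abs(P[:,2]-.03)<.008];print(r[0]["score"],len(Q),Q.min(0),Q.max(0),cv2.minAreaRect((Q[:,:2]*1000).astype(np.float32)))
```

```text
5.975 [0.54896405 0.19320667 0.09773526] [-3.13949962e+00 -3.09478447e-03 -3.13215571e+00]
red_stick_mid [([0.6075, 0.2, 0.0188], 0.73), ([0.6529, 0.2546, 0.0034], 0.36)]
red_stick_end [([0.5182, 0.1972, 0.0132], 0.78)]
0.85 3945 [0.52155897 0.18164311 0.02208815] [0.60451919 0.21897957 0.03455336] ((563.0315551757812, 200.65206909179688), (82.5736312866211, 36.19721603393555), 1.9862821102142334)
```

Request:
drive_tool(targets=[[0.05,0.15,-0.7,0,0,0.2],[0,0,-0.7,0,0,0],[0,0,-0.6,0,0,0],[0,0,-0.27,0,0,0],[0,0,0,0,0,0]])

```text
t: 6.8
eef_pos: [0.5519, 0.2003, 0.0088]
ee_rot: [-3.141, -0.0, -3.111]
force: [0.9, -0.3, 0.4]
width: 0.088
```

Request:
drive_tool(targets=[[0,0,0,0,0,0],[0,0,0,0,0,0],[0,0,0,0,0,0],[0,0,0,0,0,0]], claw=0, newtons=15)

```text
t: 7.3
eef_pos: [0.5519, 0.2006, 0.009]
ee_rot: [3.141, 0.0, -3.11]
force: [0.2, 0.9, 0.3]
width: 0.0529
```

Request:
drive_tool(targets=[[0,0,0,0,0,0],[0,0,0,0,0,0],[0,0,0,0,0,0],[0,0,0,0,0,0]])

```text
t: 7.8
eef_pos: [0.5517, 0.2005, 0.0086]
ee_rot: [-3.142, -0.0, -3.111]
force: [0.6, 0.3, -0.4]
width: 0.0133
```

Run:
```python
from h import *
s=arm.get_state();print(s["t"],s["eef_pos"],s["width"])
a,d=shot("wrist");b,_=shot("side");
cv2.imwrite("pics/v3.png",np.hstack([a[:,:,::-1][100:420],cv2.resize(b[220:340,160:340],None,fx=2.66,fy=2.66)[:320,:,::-1]])[:, :1200] if 0 else np.vstack([cv2.resize(a[:,:,::-1],(480,360)),cv2.resize(b[230:320,180:340],(480,240))[:,:,::-1]]))
```

```text
7.8 [0.5517471  0.20047726 0.00863758] 0.013300404327506607
```

View pics/v3.png

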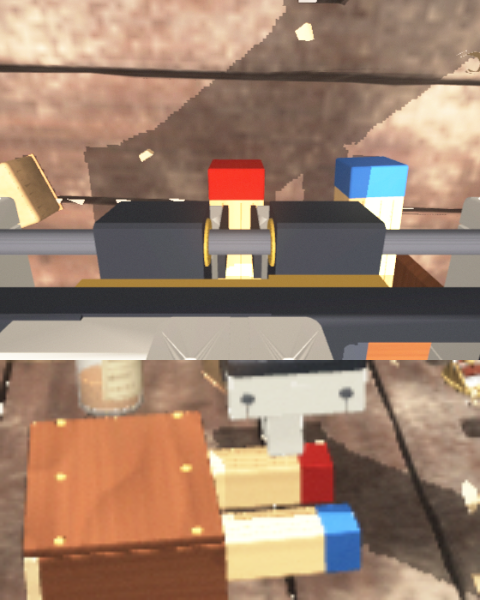

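Run:
```python
from h import *
b,d=shot("side")
u=274
for v in range(236,290,3): print(v,np.round(px2w("side",u,v,d),4),b[v,u])
print(arm.get_state()["width"],proj("side",[.5517,.2005+.01,.0086]))
cv2.imwrite("pics/v4.png",cv2.resize(b[225:300,230:330],(800,600),interpolation=cv2.INTER_NEAREST)[:,:,::-1])
```

```text
236 [0.5559 0.295  0.1371] [214 211 195]
239 [0.5563 0.2991 0.1334] [227 224 208]
242 [0.5557 0.2897 0.1236] [228 226 210]
245 [0.556  0.2916 0.1189] [228 225 210]
248 [0.5559 0.2888 0.112 ] [228 225 209]
251 [0.5508 0.2202 0.0729] [220 217 201]
254 [0.5508 0.2193 0.0662] [221 215 201]
257 [0.551  0.2194 0.0601] [221 216 201]
260 [0.5508 0.2153 0.0518] [224 221 205]
263 [0.5512 0.2193 0.0476] [228 223 210]
266 [0.55   0.2014 0.032 ] [243 213 151]
269 [0.5511 0.214  0.0322] [250 229 165]
272 [0.5516 0.2193 0.0287] [238 205 141]
275 [0.5516 0.2182 0.0217] [236 202 138]
278 [0.5516 0.2154 0.0138] [240 207 144]
281 [0.5518 0.2165 0.0079] [240 209 144]
284 [0.552  0.2178 0.0022] [153 121  82]
287 [0.5567 0.2794 0.0311] [245 218 153]
0.003043230570950131 [273.7603335  279.15456031]
```

View pics/v4.png

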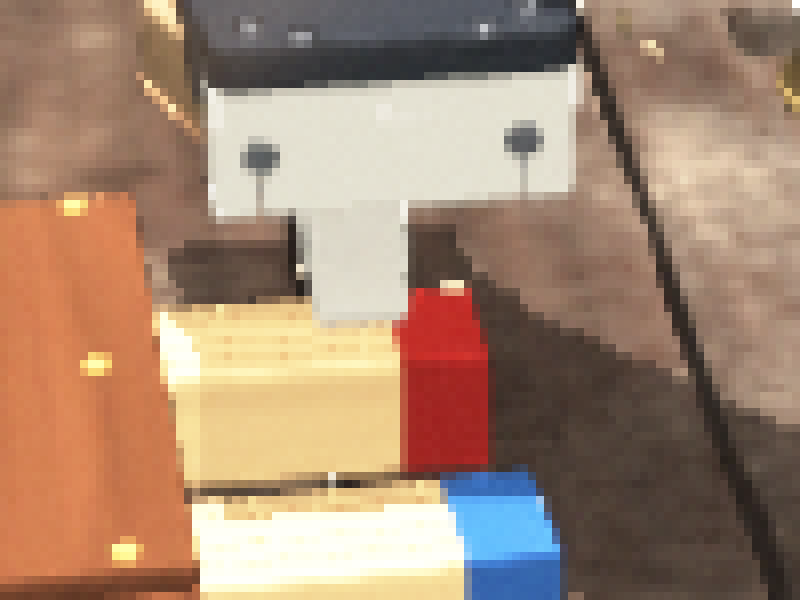

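Request:
drive_tool(targets=[[0,0,0,0,0,0],[0,0,0,0,0,0],[0,0,0,0,0,0],[0,0,0,0,0,0],[0,0,0,0,0,0]], claw=0.8)

```text
t: 8.57
eef_pos: [0.5518, 0.2005, 0.0087]
ee_rot: [3.142, 0.0, -3.11]
force: [-0.2, -1.2, -0.4]
width: 0.0468
```

Request:
drive_tool(targets=[[0,0,0,0,0,0],[0,0,0,0,0,0],[0,0,0,0,0,0]])

```text
t: 8.95
eef_pos: [0.5518, 0.2004, 0.0086]
ee_rot: [-3.142, -0.0, -3.111]
force: [-0.6, -0.4, 0.3]
width: 0.0693
```

Request:
drive_tool(targets=[[0,0,-0.2,0,0,0],[0,0,-0.2,0,0,0],[0,0,-0.1,0,0,0],[0,0,0,0,0,0]])

```text
t: 9.45
eef_pos: [0.5515, 0.2002, -0.0119]
ee_rot: [-3.141, -0.001, -3.111]
force: [1.1, 0.9, -0.0]
width: 0.0698
```

Run:
```python
from h import *
b,d=shot("side"); s=arm.get_state();print(s["eef_pos"],s["width"],s["t"])
for u in (270,274,278):
  for v in range(251,290,2):
    p=px2w("side",u,v,d)
    if u==274: print(v,np.round(p,4),b[v,u])
cv2.imwrite("pics/v5.png",cv2.resize(b[225:300,230:330],(800,600),interpolation=cv2.INTER_NEAREST)[:,:,::-1])
```

```text
[ 0.55168756  0.20039791 -0.01162786] 0.07005175552944931 9.5
251 [0.556  0.2896 0.1067] [229 225 209]
253 [0.5562 0.2908 0.1035] [227 224 207]
255 [0.556  0.2877 0.0982] [228 225 209]
257 [0.5562 0.2885 0.0948] [228 226 208]
259 [0.5561 0.2864 0.0899] [228 224 208]
261 [0.5564 0.2889 0.0874] [221 217 201]
263 [0.5541 0.2573 0.0672] [218 214 198]
265 [0.5542 0.2575 0.0633] [219 214 199]
267 [0.5541 0.2562 0.0587] [219 213 196]
269 [0.5541 0.2547 0.0538] [222 216 200]
271 [0.5542 0.2553 0.0501] [220 216 200]
273 [0.5539 0.2499 0.0431] [221 217 203]
275 [0.554  0.2505 0.0394] [219 215 200]
277 [0.5541 0.2496 0.0347] [223 218 201]
279 [0.5544 0.253  0.0325] [225 219 205]
281 [0.5544 0.2514 0.0275] [227 222 206]
283 [0.5542 0.2483 0.0216] [223 210 185]
285 [0.5521 0.2192 0.0008] [63 52 42]
287 [0.5567 0.2794 0.0312] [245 219 153]
289 [0.5574 0.2878 0.0319] [255 255 236]
```

View pics/v5.png

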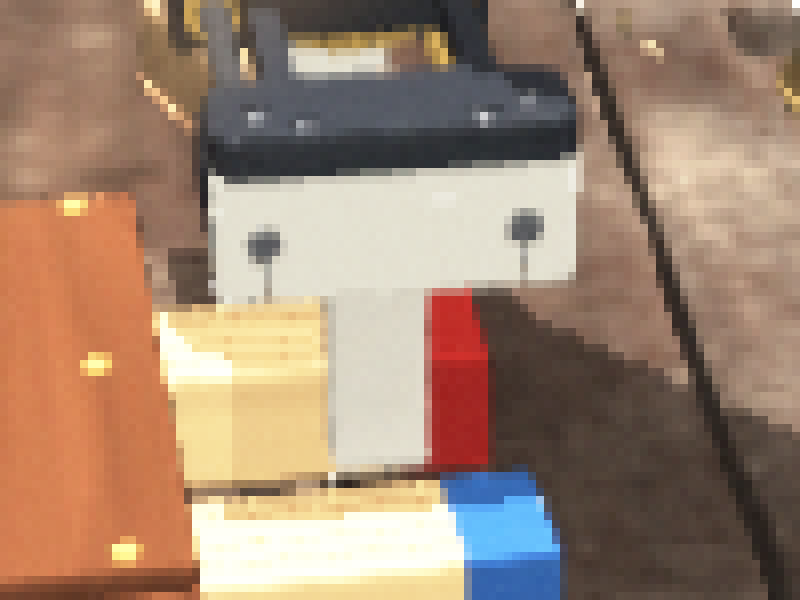

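Request:
drive_tool(targets=[[0,0,-0.2,0,0,0],[0,0,-0.13,0,0,0],[0,0,0,0,0,0]])

```text
t: 9.88
eef_pos: [0.5514, 0.2002, -0.0252]
ee_rot: [-3.141, -0.001, -3.111]
force: [-0.5, 0.2, -0.1]
width: 0.0701
```

Request:
drive_tool(targets=[[0,0,0,0,0,0],[0,0,0,0,0,0],[0,0,0,0,0,0],[0,0,0,0,0,0],[0,0,0,0,0,0]], claw=0)

```text
t: 10.5
eef_pos: [0.5517, 0.2004, -0.0244]
ee_rot: [-3.141, -0.0, -3.111]
force: [0.4, -1.1, 1.3]
width: 0.0357
```

Request:
drive_tool(targets=[[-0.4,-0.01,0,0,0,0],[-0.7,-0.02,0,0,0,0],[-0.8,-0.03,0,0,0,0],[-0.7,-0.02,0,0,0,0],[-0.3,-0.01,0,0,0,0]])

```text
t: 11.12
eef_pos: [0.4342, 0.1967, -0.0243]
ee_rot: [3.141, -0.0, -3.11]
force: [0.2, -0.2, -0.7]
width: 0.036
```

Request:
drive_tool(targets=[[0,0,0,0,0,0],[0,0,0,0,0,0],[0,0,0,0,0,0],[0,0,0,0,0,0],[0,0,0,0,0,0]], claw=0.8)

```text
t: 11.75
eef_pos: [0.4359, 0.1968, -0.0247]
ee_rot: [-3.141, -0.0, -3.111]
force: [-0.3, -0.1, -0.1]
width: 0.0697
```

Run:
```python
from h import *
s=arm.get_state();print(s["t"],s["eef_pos"],s["width"])
im,d=shot("side")
for n in ["red_stick_mid","red_stick_end","blue_stick_mid"]:
    r=arm.landmark_of(n,"side");print(n,[(np.round(w("side",a["point"]),4).tolist(),round(a["score"],2)) for a in r[:2]])
im,d=shot("wrist")
for n in ["red_stick_mid","red_stick_end"]:
    r=arm.landmark_of(n,"wrist");print(n,[(np.round(w("wrist",a["point"]),4).tolist(),round(a["score"],2)) for a in r[:2]])
```

```text
11.75 [ 0.43591984  0.19677327 -0.02467703] 0.06968565571093964
red_stick_mid [([0.4874, 0.1958, 0.0123], 0.88)]
red_stick_end [([0.3991, 0.1962, 0.0155], 0.57)]
blue_stick_mid [([0.5979, 0.2989, 0.0248], 0.55)]
red_stick_mid []
red_stick_end []
```

Request:
drive_tool(targets=[[0.4,0.01,0,0,0,0],[0.7,0.02,0,0,0,0],[0.8,0.02,0,0,0,0],[0.6,0.02,0,0,0,0],[0.2,0.01,0,0,0,0]])

```text
t: 12.72
eef_pos: [0.5457, 0.2, -0.0248]
ee_rot: [3.141, 0.0, -3.111]
force: [-0.4, -0.1, 0.1]
width: 0.0702
```

Request:
drive_tool(targets=[[0,0,0,0,0,0],[0,0,0,0,0,0],[0,0,0,0,0,0],[0,0,0,0,0,0],[0,0,0,0,0,0]], claw=0, newtons=25)

```text
t: 13.35
eef_pos: [0.5434, 0.2002, -0.0243]
ee_rot: [3.142, -0.0, -3.11]
force: [-2.3, 0.4, 3.6]
width: 0.036
```

Request:
drive_tool(targets=[[0,0,0.8,0,0,0],[-0.1,0,1,0,0,0.9],[-0.2,-0.4,1,0,0,1],[-0.2,-0.6,0.2,0,0,1],[-0.2,-0.7,0,0,0,1]])

```text
t: 13.98
eef_pos: [0.5158, 0.1321, 0.0965]
ee_rot: [3.141, 0.002, -2.698]
force: [0.1, -0.0, -1.3]
width: 0.0358
```

Request:
drive_tool(targets=[[-0.2,-0.7,0,0,0,1],[-0.2,-0.7,0,0,0,1],[-0.2,-0.7,0,0,0,1],[-0.2,-0.7,0,0,0,1],[-0.2,-0.7,0,0,0,1]])

```text
t: 14.6
eef_pos: [0.4752, -0.0087, 0.0954]
ee_rot: [3.141, 0.0, -2.175]
force: [0.5, -0.6, -1.4]
width: 0.0358
```

Request:
drive_tool(targets=[[-0.1,-0.5,0,0,0,1],[-0.1,-0.5,0,0,0,1],[-0.1,-0.5,0,0,0,1],[-0.1,-0.5,0,0,0,1],[-0.1,-0.5,0,0,0,1]])

```text
t: 15.22
eef_pos: [0.4553, -0.1084, 0.0954]
ee_rot: [3.141, 0.0, -1.651]
force: [-0.4, -0.4, -1.3]
width: 0.0359
```

Request:
drive_tool(targets=[[0,0,0,0,0,0.9],[0,0,0,0,0,0],[0,0,0,0,0,0]])

```text
t: 15.6
eef_pos: [0.4557, -0.1077, 0.0954]
ee_rot: [3.142, 0.0, -1.562]
force: [-0.7, -0.0, -1.0]
width: 0.0361
```

Run:
```python
from h import *
s=arm.get_state();print(s["t"],s["eef_pos"],s["ee_rot"],s["width"],s["q"])
im,d=shot("top")
c=calib("top");print(c["origin"])
for n in ["red_stick_end","red_stick_mid","jig_stop"]:
    r=arm.landmark_of(n,"top");print(n,[(np.round(w("top",a["point"]),4).tolist(),round(a["score"],2)) for a in r[:2]])
r=arm.cut_out("red_stick_mid","top")
P=cloud("top",d,r[0]["pixels"]);z=np.median(P[:,2]);Q=P[abs(P[:,2]-z)<.008];print(r[0]["score"],len(Q),z,Q.min(0),Q.max(0),cv2.minAreaRect((Q[:,:2]*1000).astype(np.float32)))
cv2.imwrite("pics/v6.png",cv2.resize(im[160:265,290:430],(800,600),interpolation=cv2.INTER_NEAREST)[:,:,::-1])
```

```text
15.6 [ 0.45568865 -0.10772451  0.0954204 ] [ 3.14152925e+00  9.64634830e-05 -1.56249005e+00] 0.0360561698396467 [ 1.89788638e-01  1.11901148e-01 -5.69617504e-01 -1.36899284e-04
 -8.89322627e-01 -1.81396120e-01]
[0.33198599 0.01085307 1.36627835]
red_stick_end [([0.4615, -0.2484, 0.1338], 0.82)]
red_stick_mid []
jig_stop [([0.464, -0.2591, 0.0237], 0.78)]
0.76 287 0.14967796368767128 [ 0.4382551  -0.2500819   0.14315146] [ 0.47446579 -0.19230939  0.1562034 ] ((456.5051574707031, -220.92271423339844), (35.09843444824219, 58.093414306640625), 1.622326135635376)
```

View pics/v6.png

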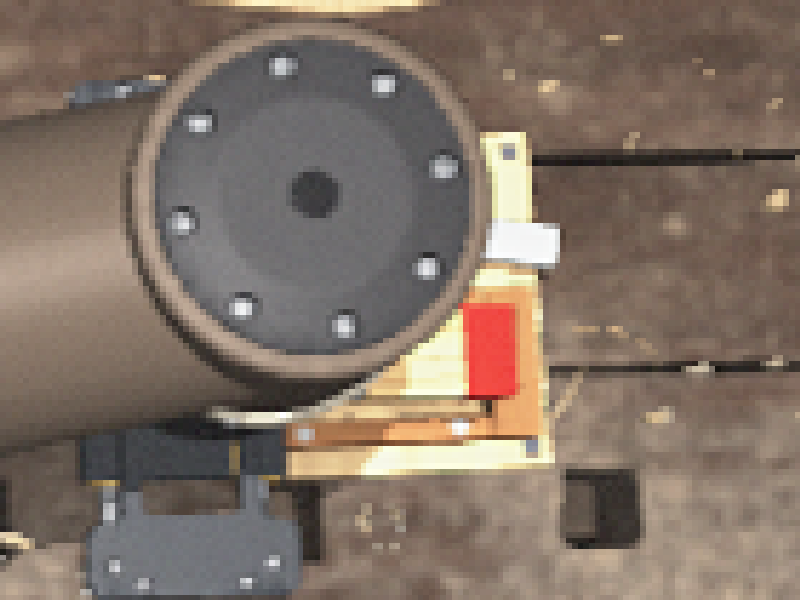

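Run:
```python
from h import *
d=np.load("topd.npy")
P=cloud("top",d,np.ones(d.shape,bool))
q=P[(abs(P[:,0]-.462)<.06)&(P[:,1]>-.255)&(P[:,1]<-.16)]
for y in np.arange(-.25,-.16,.02):
    for nm,lo,hi in (("cheek",.030,.041),("floor",.005,.018)):
        s=np.sort(q[(abs(q[:,1]-y)<.006)&(q[:,2]>lo)&(q[:,2]<hi)][:,0])
        if len(s):
            i=np.nonzero(np.diff(s)>.0045)[0]
            print(round(y,3),nm,np.round(np.sort(np.r_[s[0],s[i],s[i+1],s[-1]]),4))
h=P[(abs(P[:,0]-.46)<.015)&(P[:,1]>-.30)&(P[:,1]<-.2)]
for y in np.arange(-.296,-.24,.003):
    s=h[abs(h[:,1]-y)<.0015]
    if len(s): print(round(y,4),np.round(np.median(s[:,2]),4),end="; ")
```

```text
-0.25 cheek [0.4298 0.4402 0.4846 0.4954]
-0.25 floor [0.4023 0.4023 0.4071 0.4099 0.4145 0.4299 0.4442 0.4848 0.5    0.5135]
-0.23 cheek [0.4286 0.4384 0.4851 0.493 ]
-0.23 floor [0.4172 0.4276 0.442  0.4835 0.4978 0.5138]
-0.21 cheek [0.4283 0.4388 0.4833 0.4938 0.5082 0.5129 0.5186 0.5186]
-0.21 floor [0.4029 0.4054 0.4107 0.4107 0.4154 0.4281 0.4427 0.4838 0.4984 0.5218]
-0.19 cheek [0.4286 0.4391 0.4836 0.4939]
-0.19 floor [0.4108 0.4284 0.4407 0.4822 0.4965 0.5219]
-0.17 cheek [0.4289 0.4372 0.4819 0.4915]
-0.17 floor [0.4156 0.5211]
-0.296 -0.0002; -0.293 0.0083; -0.29 0.0122; -0.284 0.038; -0.281 0.0393; -0.278 0.0374; -0.275 0.0386; -0.272 0.0375; -0.269 0.039; -0.266 0.0378; -0.263 0.0272; -0.26 0.012; -0.257 0.0134; -0.254 0.0116; -0.251 0.0131; -0.248 0.0114; -0.245 0.0123; -0.242 0.0125;
```

Request:
drive_tool(targets=[[0.055,0,-0.5,0,0,0.16],[0,0,-0.6,0,0,0],[0,0,-0.5,0,0,0],[0,0,-0.3,0,0,0],[0,0,0,0,0,0]])

```text
t: 16.48
eef_pos: [0.4575, -0.108, 0.0189]
ee_rot: [3.14, -0.0, -1.544]
force: [0.2, 0.1, -0.2]
width: 0.0355
```

Run:
```python
from h import *
s=arm.get_state();print(s["t"],s["eef_pos"],s["ee_rot"])
im,d=shot("top")
r=arm.cut_out("red_stick_mid","top")
P=cloud("top",d,r[0]["pixels"]);z=np.median(P[:,2]);Q=P[abs(P[:,2]-z)<.008];print(r[0]["score"],len(Q),z,Q.min(0),Q.max(0),cv2.minAreaRect((Q[:,:2]*1000).astype(np.float32)))
b,_=shot("side")
cv2.imwrite("pics/v7.png",np.vstack([cv2.resize(im[185:255,325:425],(500,350),interpolation=cv2.INTER_NEAREST),cv2.resize(b[165:225,240:340],(400,240),interpolation=cv2.INTER_CUBIC).__getitem__(slice(None)).repeat(1,0) if 0 else cv2.resize(b[165:215,240:340],(500,250))])[:,:,::-1])
```

```text
16.475 [ 0.45748057 -0.10796203  0.01889739] [ 3.13993749e+00 -2.75365778e-04 -1.54397748e+00]
0.5 274 0.0729255343517139 [ 0.4424457  -0.2510419   0.06559081] [ 0.47899465 -0.18994609  0.08002378] ((460.73468017578125, -220.3446044921875), (36.35069274902344, 61.15597915649414), 0.5797288417816162)
```

View pics/v7.png

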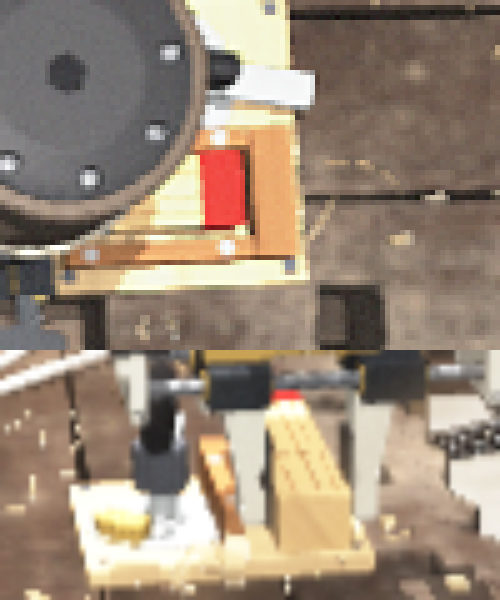

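Request:
drive_tool(targets=[[0,0,-0.2,0,0,0],[0,0,-0.2,0,0,0],[0,0,0,0,0,0]])

```text
t: 17.0
eef_pos: [0.4573, -0.108, 0.0027]
ee_rot: [3.14, -0.0, -1.544]
force: [0.3, -0.2, -2.2]
width: 0.0359
```

Request:
drive_tool(targets=[[0,0,-0.2,0,0,0],[0,0,-0.12,0,0,0],[0,0,0,0,0,0]])

```text
t: 17.38
eef_pos: [0.4575, -0.108, -0.0099]
ee_rot: [3.14, -0.0, -1.544]
force: [0.2, 1.0, -1.4]
width: 0.036
```

Request:
drive_tool(targets=[[0,0,-0.07,0,0,0],[0,0,0,0,0,0],[0,0,0,0,0,0]])

```text
t: 17.75
eef_pos: [0.458, -0.1079, -0.0121]
ee_rot: [-3.141, 0.0, -1.544]
force: [-0.2, -0.3, -1.0]
width: 0.0357
```

Request:
drive_tool(targets=[[0,-0.1,0,0,0,0],[0,-0.1,0,0,0,0],[0,0,0,0,0,0]])

```text
t: 18.12
eef_pos: [0.4579, -0.1163, -0.0121]
ee_rot: [3.142, -0.0, -1.544]
force: [-0.0, -0.5, -2.0]
width: 0.0357
```

Request:
drive_tool(targets=[[0,-0.08,0,0,0,0],[0,0,0,0,0,0]])

```text
t: 18.38
eef_pos: [0.458, -0.1193, -0.0121]
ee_rot: [-3.142, -0.0, -1.544]
force: [0.4, 1.1, -0.6]
width: 0.0359
```

Request:
drive_tool(targets=[[0,-0.06,0,0,0,0],[0,0,0,0,0,0]])

```text
t: 18.62
eef_pos: [0.4581, -0.1198, -0.0123]
ee_rot: [-3.141, 0.002, -1.545]
force: [-2.1, 15.6, 0.4]
width: 0.0362
```

Request:
drive_tool(targets=[[0,0,-0.04,0,0,0],[0,0,0,0,0,0]])

```text
t: 18.88
eef_pos: [0.4583, -0.1199, -0.0129]
ee_rot: [-3.141, 0.002, -1.544]
force: [-5.8, 17.0, 13.9]
width: 0.0362
```

Request:
drive_tool(targets=[[0,0,0,0,0,0],[0,0,0,0,0,0],[0,0,0,0,0,0],[0,0,0,0,0,0]], claw=0.65)

```text
t: 19.38
eef_pos: [0.4579, -0.1217, -0.0139]
ee_rot: [3.141, -0.0, -1.544]
force: [0.5, 0.5, 1.0]
width: 0.0569
```

Run:
```python
from h import *
s=arm.get_state();print(s["t"],s["eef_pos"],s["ee_rot"],s["width"],s["force"])
im,d=shot("side")
for n in ["red_stick_mid"]:
    r=arm.landmark_of(n,"side");print(n,[(np.round(w("side",a["point"]),4).tolist(),round(a["score"],2)) for a in r[:2]])
r=arm.cut_out("red_stick_mid","side")
P=cloud("side",d,r[0]["pixels"]);print(len(P),np.percentile(P,[3,50,97],axis=0))
```

```text
19.375 [ 0.45785924 -0.12170491 -0.01385351] [ 3.14134599e+00 -9.23945719e-05 -1.54413765e+00] 0.05694699005257429 [0.52412257 0.45074564 1.03289707]
red_stick_mid [([0.4567, -0.1742, 0.0262], 0.56)]
473 [[ 0.44201924 -0.22429774  0.0147932 ]
 [ 0.46080875 -0.12165636  0.04236087]
 [ 0.47597098 -0.08742734  0.04517046]]
```

Request:
drive_tool(targets=[[0,0,0.3,0,0,0],[0,0,0.8,0,0,0],[0,0,0.9,0,0,0],[0,0,0.8,0,0,0]])

```text
t: 20.02
eef_pos: [0.4581, -0.1215, 0.1005]
ee_rot: [-3.14, -0.0, -1.544]
force: [1.0, -0.7, 0.2]
width: 0.057
```

Request:
drive_tool(targets=[[0.4,-0.6,0,0,0,-0.5],[0.4,-0.6,0,0,0,-0.5],[0.4,-0.6,0,0,0,-0.4],[0.39,-0.62,0,0,0,-0.3],[0,0,0,0,0,0]])

```text
t: 20.65
eef_pos: [0.5222, -0.2197, 0.0987]
ee_rot: [-3.141, -0.0, -1.724]
force: [-0.1, 0.1, -0.2]
width: 0.0564
```

Run:
```python
from h import *
s=arm.get_state();print(s["t"],s["eef_pos"],s["ee_rot"],s["width"])
b,d=shot("side")
for n in ["knob_grip","bar_tip","red_stick_mid"]:
    r=arm.landmark_of(n,"side");print(n,[(np.round(w("side",a["point"]),4).tolist(),round(a["score"],2)) for a in r[:2]])
a,dw=shot("wrist")
for n in ["knob_grip","bar_tip"]:
    r=arm.landmark_of(n,"wrist");print(n,[(np.round(w("wrist",x["point"]),4).tolist(),round(x["score"],2)) for x in r[:2]])
cv2.imwrite("pics/v8.png",np.vstack([cv2.resize(b[130:220,220:340],(533,400)),cv2.resize(a,(266,200)).repeat(1,0).__getitem__(slice(0,200)) if 0 else np.hstack([cv2.resize(a,(266,200)),np.zeros((200,267,3),np.uint8)])])[:,:,::-1])
```

```text
20.65 [ 0.52223861 -0.21966313  0.0986957 ] [-3.14127809e+00 -2.83171931e-04 -1.72376224e+00] 0.05644947581785915
knob_grip [([0.5205, -0.219, 0.0819], 0.54)]
bar_tip [([0.4582, -0.2614, 0.0289], 0.75), ([0.5081, -0.2919, 0.045], 0.52)]
red_stick_mid [([0.455, -0.1769, 0.0284], 0.79)]
knob_grip [([0.5226, -0.2182, 0.0761], 0.76)]
bar_tip [([0.5063, -0.2877, 0.0425], 0.73)]
```

View pics/v8.png

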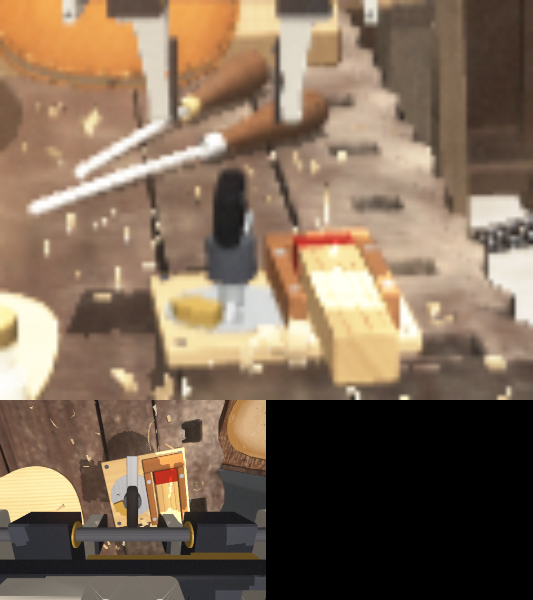

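Request:
drive_tool(targets=[[0,0,-0.5,0,0,0],[0,0,-0.6,0,0,0],[0,0,-0.4,0,0,0],[0,0,-0.22,0,0,0],[0,0,0,0,0,0]])

```text
t: 21.62
eef_pos: [0.5214, -0.2182, 0.0291]
ee_rot: [3.141, -0.0, -1.722]
force: [0.5, 0.2, 0.6]
width: 0.057
```

Request:
drive_tool(targets=[[0,0,0,0,0,0],[0,0,0,0,0,0],[0,0,0,0,0,0],[0,0,0,0,0,0],[0,0,0,0,0,0]], claw=0, newtons=30)

```text
t: 22.25
eef_pos: [0.5217, -0.2184, 0.0297]
ee_rot: [-3.141, -0.0, -1.722]
force: [-0.7, -0.3, 1.0]
width: 0.0158
```

Request:
drive_tool(targets=[[0,0,0,0,0,0]])

```text
t: 22.38
eef_pos: [0.5217, -0.2183, 0.0296]
ee_rot: [-3.141, -0.0, -1.722]
force: [-0.1, 0.3, 1.3]
width: 0.0157
```

Knob gripped (15.8 mm). Pull up about 20 mm.

Request:
drive_tool(targets=[[0,0,0.15,0,0,0],[0,0,0.2,0,0,0],[0,0,0.15,0,0,0],[0,0,0,0,0,0]])

```text
t: 22.88
eef_pos: [0.5217, -0.2183, 0.0504]
ee_rot: [-3.141, -0.0, -1.722]
force: [-0.1, -0.6, 1.7]
width: 0.0159
```

Request:
drive_tool(targets=[[0,0,0,0,0,-0.5],[0,0,0,0,0,-0.8],[0,0,0,0,0,-0.8],[0,0,0,0,0,-0.8],[0,0,0,0,0,-0.6]])

```text
t: 23.5
eef_pos: [0.5218, -0.2184, 0.05]
ee_rot: [-3.141, 0.0, -2.091]
force: [0.6, -0.0, 0.3]
width: 0.0161
```

Run:
```python
from h import *
s=arm.get_state();print(s["t"],s["eef_pos"],s["ee_rot"],s["width"],s["force"],s["moment"])
b,d=shot("side")
for n in ["knob_grip","bar_tip"]:
    r=arm.landmark_of(n,"side");print(n,[(np.round(w("side",a["point"]),4).tolist(),round(a["score"],2)) for a in r[:2]])
```

```text
23.5 [ 0.52183845 -0.2183751   0.04999257] [-3.14088323e+00  1.38107724e-04 -2.09055110e+00] 0.01605580664670311 [ 0.61906836 -0.01401929  0.32026472] [-0.01658914 -0.20179769  0.05368766]
knob_grip [([0.5234, -0.2203, 0.1017], 0.69)]
bar_tip [([0.4774, -0.2817, 0.0657], 0.75)]
```

Request:
drive_tool(targets=[[0,0,0,0,0,-0.8],[0,0,0,0,0,-1],[0,0,0,0,0,-1],[0,0,0,0,0,-1],[0,0,0,0,0,-1]])

```text
t: 24.28
eef_pos: [0.522, -0.2185, 0.0498]
ee_rot: [-3.141, 0.001, -2.593]
force: [0.5, -0.6, -0.3]
width: 0.016
```

Request:
drive_tool(targets=[[0,0,0,0,0,-1],[0,0,0,0,0,-1],[0,0,0,0,0,-1],[0,0,0,0,0,-1],[0,0,0,0,0,-0.7]])

```text
t: 24.9
eef_pos: [0.522, -0.2186, 0.0498]
ee_rot: [-3.141, 0.001, -3.084]
force: [2.1, -2.4, 0.3]
width: 0.0159
```

Request:
drive_tool(targets=[[0,0,0,0,0,-0.3],[0,0,0,0,0,-0.2],[0,0,0,0,0,0]])

```text
t: 25.28
eef_pos: [0.522, -0.2186, 0.0497]
ee_rot: [-3.141, 0.001, -3.135]
force: [2.0, -3.2, 1.1]
width: 0.0157
```

Run:
```python
from h import *
s=arm.get_state();print(s["t"],s["eef_pos"],s["ee_rot"],s["width"],s["force"],s["moment"])
b,d=shot("side")
for n in ["knob_grip","bar_tip"]:
    r=arm.landmark_of(n,"side");print(n,[(np.round(w("side",a["point"]),4).tolist(),round(a["score"],2)) for a in r[:2]])
```

```text
25.275 [ 0.52200022 -0.21860447  0.04974916] [-3.14115994e+00  8.22461021e-04 -3.13469728e+00] 0.015730930661391737 [ 2.04711023 -3.18978957  1.09879645] [-1.52404465 -0.82951672 -0.01718009]
knob_grip [([0.5216, -0.2223, 0.1038], 0.81)]
bar_tip [([0.4474, -0.2179, 0.0641], 0.56), ([0.6667, 0.0328, 0.0573], 0.16)]
```

Request:
drive_tool(targets=[[0,0,0,0,0,-0.3],[0,0,0,0,0,-0.2],[0,0,0,0,0,0]])

```text
t: 25.8
eef_pos: [0.5219, -0.2185, 0.0496]
ee_rot: [-3.141, 0.001, 3.095]
force: [2.5, -4.7, 1.0]
width: 0.0157
```

Run:
```python
from h import *
s=arm.get_state();print(s["ee_rot"],s["force"],s["moment"])
```

```text
[-3.14112552e+00  5.17728167e-04  3.09528269e+00] [ 2.54795002 -4.6841587   1.02031239] [-1.9134183  -1.03796625  0.4011458 ]
```

Request:
drive_tool(targets=[[0,0,0,0,0,0.3],[0,0,0,0,0,0.25],[0,0,0,0,0,0]])

```text
t: 26.18
eef_pos: [0.5219, -0.2185, 0.0496]
ee_rot: [-3.141, 0.001, -3.13]
force: [2.6, -4.4, 1.4]
width: 0.0159
```

Request:
drive_tool(targets=[[0,0,-0.15,0,0,0],[0,0,-0.2,0,0,0],[0,0,-0.15,0,0,0],[0,0,0,0,0,0]])

```text
t: 26.68
eef_pos: [0.522, -0.2185, 0.0296]
ee_rot: [-3.141, 0.001, -3.13]
force: [1.2, -5.1, 3.4]
width: 0.0158
```

Push a bit further to confirm the bottom stop.

Request:
drive_tool(targets=[[0,0,-0.06,0,0,0],[0,0,0,0,0,0]])

```text
t: 26.92
eef_pos: [0.5223, -0.2187, 0.0293]
ee_rot: [-3.141, 0.002, -3.13]
force: [-3.5, -0.6, 23.3]
width: 0.0156
```

Request:
drive_tool(targets=[[0,0,0.05,0,0,0],[0,0,0,0,0,0],[0,0,0,0,0,0],[0,0,0,0,0,0]], claw=0.5)

```text
t: 27.42
eef_pos: [0.521, -0.2181, 0.0284]
ee_rot: [3.141, -0.001, -3.131]
force: [0.7, 0.9, -0.6]
width: 0.0433
```

Request:
drive_tool(targets=[[0,0,0.3,0,0,0],[0,0,0.8,0,0,0],[0,0,1,0,0,0],[0,0,1,0,0,0],[0.2,0,1,0,0,0]])

```text
t: 28.05
eef_pos: [0.5292, -0.2183, 0.1955]
ee_rot: [-3.142, 0.001, -3.13]
force: [1.4, -0.5, -0.3]
width: 0.0436
```

Request:
drive_tool(targets=[[0,1,0,0,0,0],[0,1,0,0,0,0],[0,1,0,0,0,0],[0,1,0,0,0,0],[0,1,0,0,0,0]])

```text
t: 28.68
eef_pos: [0.5294, -0.0171, 0.194]
ee_rot: [3.141, 0.001, -3.13]
force: [-0.4, -0.2, 0.7]
width: 0.0439
```

Request:
drive_tool(targets=[[0,1,0,0,0,0],[0,1,0,0,0,0],[0,0,0,0,0,0]])

```text
t: 29.05
eef_pos: [0.5296, 0.0638, 0.1939]
ee_rot: [3.141, 0.001, -3.127]
force: [0.6, -1.2, -1.1]
width: 0.0438
```

Run:
```python
from h import *
s=arm.get_state();print(s["t"],s["eef_pos"],s["force"],s["width"])
ims=[]
for cam in ("top","side"):
    im,d=shot(cam);ims.append(im)
    for n in ["red_stick_mid","red_stick_end","knob_grip","bar_tip","blue_stick_mid","jar_mid","plane_mid","cork_block_mid"]:
        r=arm.landmark_of(n,cam);print(cam,n,[(np.round(w(cam,a["point"]),4).tolist(),round(a["score"],2)) for a in r[:1]])
    if cam=="top":
        for u,v in ((0,0),):
            P=cloud("top",d,np.ones(d.shape,bool));q=P[(P[:,0]>.44)&(P[:,0]<.48)]
            for y in np.arange(-.275,-.08,.008):
                k=q[abs(q[:,1]-y)<.004]
                if len(k):print(round(y,3),round(float(np.median(k[:,2])),4),end="; ")
cv2.imwrite("pics/v9.png",np.vstack([cv2.resize(ims[0][180:255,300:420],(560,300)),cv2.resize(ims[1][150:225,230:350],(560,300))])[:,:,::-1])
```

```text
29.05 [0.52962294 0.063835   0.19386621] [ 0.56660901 -1.15222796 -1.1162582 ] 0.0438446462589593
top red_stick_mid [([0.4607, -0.1754, 0.0232], 0.6)]
top red_stick_end [([0.4626, -0.2625, 0.0254], 0.84)]
top knob_grip [([0.5234, -0.2194, 0.0812], 0.6)]
top bar_tip [([0.448, -0.2214, 0.0459], 0.64)]
top blue_stick_mid []
top jar_mid []
top plane_mid [([0.3984, 0.0239, 0.0155], 0.67)]
top cork_block_mid [([0.5577, 0.0105, 0.0165], 0.47)]
-0.275 0.0384; -0.267 0.0379; -0.259 0.0428; -0.251 0.0423; -0.243 0.0426; -0.235 0.0425; -0.227 0.051; -0.219 0.0513; -0.211 0.0436; -0.203 0.0427; -0.195 0.0413; -0.187 0.0416; -0.179 0.0417; -0.171 0.0429; -0.163 0.0413; -0.155 0.0419; -0.147 0.0422; -0.139 0.0412; -0.131 0.0413; -0.123 0.0418; -0.115 0.0415; -0.107 0.0417; -0.099 0.0419; -0.091 0.0032; -0.083 0.0006; side red_stick_mid [([0.4575, -0.1755, 0.0242], 0.85)]
side red_stick_end [([0.4552, -0.2601, 0.028], 0.65)]
side knob_grip [([0.5227, -0.2218, 0.0832], 0.95)]
side bar_tip [([0.4483, -0.2215, 0.0436], 0.68)]
side blue_stick_mid [([0.5986, 0.2978, 0.0249], 0.89)]
side jar_mid [([0.6639, 0.0318, 0.0585], 0.8)]
side plane_mid [([0.4002, 0.0282, 0.0204], 0.78)]
side cork_block_mid [([0.556, 0.017, 0.0129], 0.66)]
```

View pics/v9.png

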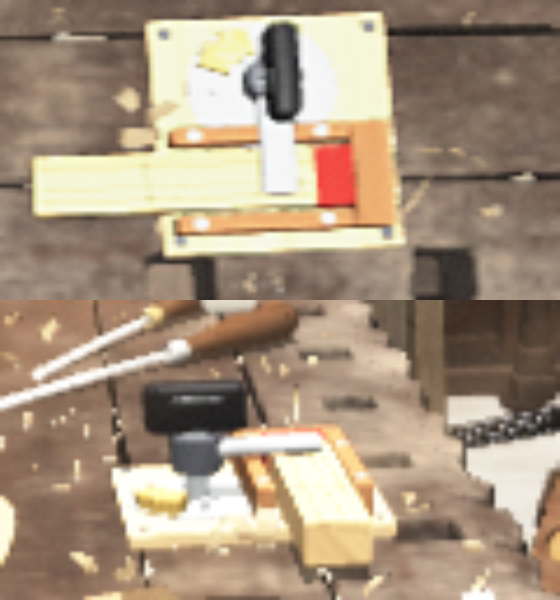

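```bash
python3 -c "
from station import arm
print(arm.job_done())"
```

```text
the job is handed in; nothing more can be done
None
```

The red-ended stick is seated and locked in the sawing jig, and the job was handed in at about 30 s of the 61 s allowed.

**What I did:**
- I drew the stick about 115 mm out of the rack by its red end.
- I set it down, took it again near the bare end, laid it in the trough and pushed it against the end stop. Contact read 15–17 N.
- I then let go of it, pulled the knob up about 20 mm and turned it clockwise to the end stop.
- I turned it back about 0.06 rad so that the key would line up, and pushed it fully down. It bottomed at 23 N, at the same height as before the pull.

**Last checks:**
- **Stick:** it lies flat, with its top at about 42 mm along its whole length and the red end at the stop face.
- **Bar and knob:** the bar lies straight across the stick, with its top at about 51 mm, and the knob is down.
- **Bystanders:** the blue stick, jar, plane and cork block were within measuring error of where they started. The last top picture did not find the blue stick or the jar, but the side picture did.
- **Robot:** the gripper was clear of everything at hand-in.

**What failed or disagreed:**
- **Fingertip height:** the fingertips sat about 32 mm higher than the reported tool position. The first grasp therefore closed in the air above the stick without touching it. I measured the offset in the side camera and corrected for it from then on.
- **Trough position:** the top and wrist cameras differed by about 2.5 mm on where the trough lay. I used the value between them, and the stick went in without touching the cheeks.

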